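# Set the empty lane's spring pusher on its loading catch

## Task

The blue lane of the spring-feed carton dispenser has run empty and is to be refilled: with the fingertips push its blue paddle back along the lane until its stop pin has snapped over the red catch, then let go, so that it springs back, comes to rest with the pin on the catch and the lane stays open. Do not grip the paddle or ram it hard against the back of its track, and do not pick up or shift anything else: the other two lanes, their cartons and the things on the bench stay as they are.

Things in the scene. Friction and masses are not known exactly. Their poses are not given: they have to be found in the camera images.
- deck: Grey steel deck of the dispenser, 280 x 360 x 12 mm, carrying three lanes side by side, 108 mm apart; its place and yaw on the bench vary, and which lane has which place. Origin: centre of its underside, on the bench. x runs along the lanes, away from the robot, y to the left. Nothing on it is higher than the paddles, whose tops are 102 mm above the bench
- blue_tray: The blue lane: white tray 250 mm long (x), 84 mm wide (y). Origin: centre of its underside, 12 mm above the bench. x runs along the lane from its front end near the robot to the back, y to the left, z up. Side walls 27 mm high. Clear front lens at x -125 to -121 mm, 30 mm high: its top edge is 42 mm above the bench. The catch stands outside the wall on the -y side
- blue_paddle_face (a point): Point on the middle of the blue paddle's flat front face, 82 mm above the bench; axes as the tray's: the face looks to -x, push it to +x. The face is 68 mm wide and reaches from 22 to 102 mm above the bench, so the part above the lens can always be pushed from the front; at rest it stands 3 mm behind the lens. Behind it comes the spring housing, 50 mm long
- blue_paddle (a joint): Travel of the blue paddle along the lane in m: 0 at the front (where it starts), 0.160 against the rubber buffer at the back. A coil spring pushes it to the front with 3.6 N (front) to 4.6 N (back), plus a drag of 8 N per m/s and 0.3 N friction; the catch adds up to about 2 N while the pin passes it
- stop_pin (a point): The steel stop pin, 6 mm thick, that sticks out from the blue paddle's -y side over the tray's wall and moves with it, 30 mm behind the face; the point is its centre over the catch lever; axes as the tray's
- catch_seat (a point): The place of the pin's centre when it rests on the catch; axes as the tray's. It lies at 85 to 120 mm of paddle travel, differing from run to run. The lever has snapped up once the pin is 3 mm or more behind (+x of) the seat, surely at 8 mm; pushing on to 160 mm of travel does no harm. Let go sooner, the paddle runs back to the front
- blue_catch: The catch: a red sprung lever in a steel bracket outside the blue lane's -y wall. Going back, the pin rides up the lever's ramp (the 30 mm before the seat) and presses it down; behind the seat the lever snaps up, and the returning pin stops on its upright nose. Pressing the thumb tab behind the seat would let the paddle go. Origin below the seat, at the tray's underside
- blue_catch_lever (a joint): Catch lever of the blue lane, rad: 0 up (catching), about 0.2 when the pin presses it down
- green_paddle_face (a point): Front face of the green lane's paddle (same make), standing behind two cartons that it presses to the front: leave
- orange_paddle_face (a point): Front face of the orange lane's paddle (same make), standing behind one carton that it presses to the front: leave
- carton_g1_mid (a point): Centre of the front carton in the green lane, 36 x 66 x 60 mm, cardboard with a green stripe: leave
- carton_g2_mid (a point): Centre of the second carton in the green lane, 36 x 66 x 60 mm: leave
- carton_o1_mid (a point): Centre of the carton in the orange lane, 56 x 66 x 60 mm, orange stripe: leave
- refill_1_mid (a point): Centre of a loose carton with a blue stripe on the bench, 50 x 66 x 60 mm: leave
- refill_2_mid (a point): Centre of another such carton on the bench: leave
- tape_roll_mid (a point): Centre of a roll of tape lying on the bench, 100 mm across, 48 mm high: leave
- marker_mid (a point): A marker pen lying on the bench, 130 mm long, 17 mm thick: leave
- scanner_mid (a point): A hand scanner lying on the bench, 150 mm long, 66 mm wide, 38 mm high: leave

How it is judged:
By the outcome, as a careful person would: the job done as asked, in the order asked, and still so for the second after the job is handed in, with the robot touching nothing.
It also fails if it takes over 32 s, if anything falls off the work surface, if the arm or the gripper's body presses on something with over 40 N, if the wrist force passes 120 N, or if a joint passes its speed limit or range.

## Robot

A 7-joint arm with a two-finger parallel gripper is mounted at the origin on the work surface. World frame = base frame: x ahead of the robot, y to its left, z up, the work surface at z = 0. Lengths are in mm, angles in rad, forces in N, time in s.
With the tool pointing down it reaches from about 400 to 875 mm from the base axis. Payload 4.4 kg.
Tool frame: the origin (TCP) lies at the very end of the fingers, on their centre line; the grasp point (between the pads) lies 19 mm behind it; y points along the fingers, z is the direction in which the jaws open and shut, and the axes are right-handed (so a half turn about y gives the same grasp; the last joint's range is limited). The gripper opens to 85 mm and grips with 20 to 120 N. Pads are 22 mm wide; open, the fingers measure 114 mm over their backs; the gripper's body (76 mm by 85 mm) begins 54 mm behind the grasp point. The pads swing forward as they close: fully open they stand 13 mm farther back than shut.
Start: joints at [-0.066, 0.628, 0.038, 1.517, -0.027, 0.996, -0.02], TCP at [650.014, 0.027, 231.313] pointing down, gripper open.
Joint ranges: [-3.06, 3.06], [-0.37, 2.12], [-1.25, 1.32], [0.18, 2.47], [-1.1, 4.24], [0.23, 1.98], [-2.94, 2.94]. Speed limits (rad/s): [2.57, 2.57, 3.14, 3.14, 3.14, 3.14, 3.14].

## Interface

Orientations are given as [roll, pitch, yaw] about the fixed x, y, z axes, in that order (R = Rz(yaw) Ry(pitch) Rx(roll)).
In Python, from cell import * gives the robot as it stands.
- The arm moves only by the tool apply_moves, never from a script. Its argument "targets" is a list of rows, each a list of 6 numbers: the shift along the tool's x, y, z in units of 40 mm (1.0 is 40 mm), then the turn, a rotation vector about the tool's x, y, z in units of 8 degrees (1.0 is 8 degrees). A call has 1 to 12 rows; each row shifts and turns the commanded pose from where the row before left it, along the tool's axes as they then stand; what a row does not reach is not made up. A row lasts 1/8 s, in which the tool goes at most 62.5 mm and 10.7 degrees, less where a joint would pass 70% of its speed; a pose out of reach is approached as far as the arm can. A call is refused whole if a number of a shift passes 1 or a number of a turn 1, either way. A call with a gripper value outside its range is refused whole. "jaw" is the gripper command: -1 is shut, 1 is fully open, values between are in proportion, set as the call begins (left out, the last holds). The fingers move at their own pace and stop on an object; the grip force is fixed at half the most. Time passes only in rows, so rows that do not move let the fingers close. It gives the time, the measured TCP pose, the force and the opening at its end, in the units of the state.
- read_state(): the state, without advancing time (a new reading comes with each control period).
- get_image(name): name is "scene" or "side" or "wrist"; returns the picture (480x640x3 uint8, red, green, blue); there is no depth.
- calibration(name): a dict with "fx", "fy", "cx", "cy" (pixels), "world_from_camera" (4x4, takes a point from camera to world coordinates). Camera axes: x right, y down, z forward; pixel columns grow to the right and rows downward; lengths in mm; the calibration is good to about 2 mm. A picture is of the moment at which its call begins: read the wrist's pose just before it. calibration takes no time and is no camera call; for the wrist camera it gives the pose at the moment of the call.
- finish_job(): hands the job in, once; it reports no verdict.
The state is a dict: "clock": time; "qpos": joint angles; "qd": joint speeds; "tau": joint torques, N m; "eef_pos": TCP position; "tool_rot": TCP orientation; "force": force on the tool from outside, world axes, zero at the start; "torque": the same for the moment, N m; "width": finger opening in mm.
Only numpy, scipy, OpenCV 4.12 (cv2) and the standard library are available. Lean on these libraries where they do the work, as an engineer would, in place of code of your own. Each camera call takes 0.05 s, during which the arm holds its last target. There are 200 camera calls.

## Working session

There is one attempt and no reset: what is moved stays moved. The work goes in short steps, Python scripts to look and compute and a tool call to move; the robot and the scene stay as the last step left them, time stands still between calls to the robot, and variables do not carry over. Pictures are saved under pics/ and viewed, about 8 in all and at most 12, crops included, and the job is handed in when it is done.

Besides the shell and the picture viewer there is one more tool, called after "Request:" in YAML: its name, and indented under it one key for each argument. apply_moves: Moves the arm, as the interface text tells. Its arguments: {"type":"object","properties":{"targets":{"type":"array"},"jaw":{"type":"number"}},"required":["targets"]}

```bash
mkdir -p pics
cat > h.py <<'E'
from cell import *
import numpy as np, cv2
def snap(n,f):
    im=get_image(n); cv2.imwrite(f'pics/{f}.png',cv2.cvtColor(im,cv2.COLOR_RGB2BGR)); return im
def ray(n,u,v,z,c=None):
    c=c or calibration(n); T=np.array(c["world_from_camera"])
    d=T[:3,:3]@[(u-c["cx"])/c["fx"],(v-c["cy"])/c["fy"],1]; o=T[:3,3]
    return o+d*(z-o[2])/d[2]
def proj(n,p,c=None):
    c=c or calibration(n); T=np.linalg.inv(np.array(c["world_from_camera"]))
    q=T[:3,:3]@np.array(p)+T[:3,3]; return c["fx"]*q[0]/q[2]+c["cx"],c["fy"]*q[1]/q[2]+c["cy"]
E
python3 - <<'E'
from h import *
for n in("scene","side","wrist"):
    snap(n,n+"0"); print(n,np.round(np.array(calibration(n)["world_from_camera"])[:3],2).tolist())
s=read_state();print(s["clock"],s["eef_pos"],s["tool_rot"],s["width"],s["force"])
E
```

```text
scene [[0.76, 0.52, -0.38, 837.24], [0.65, -0.6, 0.46, -398.01], [0.01, -0.6, -0.8, 789.75]]
side [[0.99, -0.1, 0.14, 350.85], [-0.17, -0.57, 0.8, -891.51], [0.0, -0.81, -0.58, 736.59]]
wrist [[1.0, 0.0, -0.0, 650.86], [0.0, -0.96, -0.29, 74.43], [-0.0, 0.29, -0.96, 372.82]]
0.15 [6.49526427e+02 4.82361346e-02 2.30590305e+02] [-1.57228161e+00  9.66634673e-06 -1.57078653e+00] 85.42936362722854 [ 0.57478005 -0.23246936  0.11716961]
```

View pics/scene0.png

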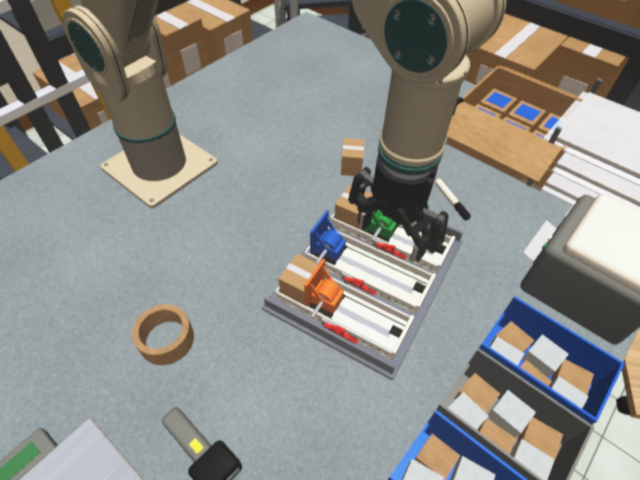

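View pics/side0.png

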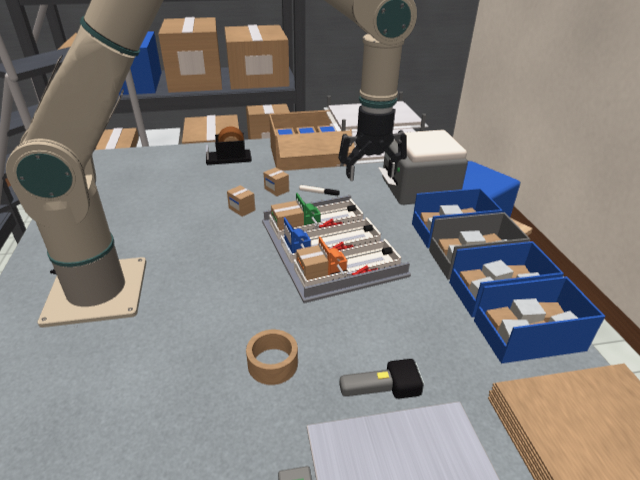

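View pics/wrist0.png

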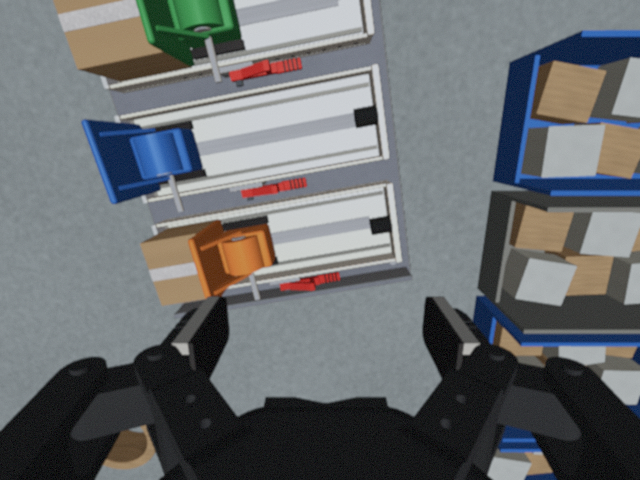

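Wrist picture: blue lane in the middle, with the paddle top edge about (85,121)–(112,201), the pin tip near (180,210) and the red catch at (243..305,187). I'll enlarge it to measure.

Run:
```python
from h import *
im=cv2.imread('pics/wrist0.png')[50:250,70:410]
cv2.imwrite('pics/crop.png',cv2.resize(im,None,fx=2.35,fy=2.35,interpolation=cv2.INTER_CUBIC))
P=lambda u,v,z:np.round(ray("wrist",u,v,z),1)
print("top edge",P(85,121,102),P(112,201,102))
print("back rim",P(377,66,39),P(388,157,39))
print("pin",P(180,210,45),"catch",P(243,190,40),P(305,183,40))
print("deck",P(411,275,12))
```

```text
top edge [464.9  89.2 102. ] [474.3  26.9 102. ]
back rim [697.4 139.9  39. ] [711.8  59.5  39. ]
pin [504.    7.8  45. ] catch [567.7  27.3  40. ] [630.1  34.3  40. ]
deck [751.1 -76.3  12. ]
```

View pics/crop.png

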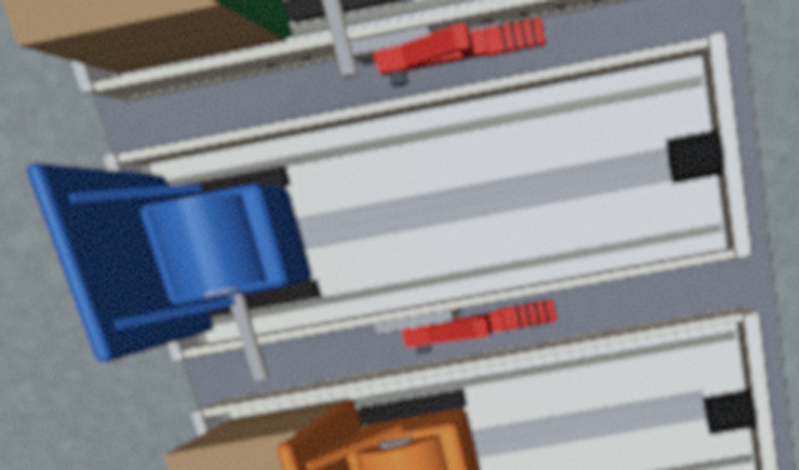

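Run:
```python
from h import *
P=lambda u,v,z:ray("wrist",u+70,v+50,z)
f=1/2.35
r={k:P(u*f,v*f,z) for k,(u,v,z) in dict(bl=(721,38,39),br=(747,252,39),fl=(110,160,39),fr=(178,353,39),tl=(35,166,102),tr=(105,356,102),pin=(260,378,45),c0=(405,340,38),c1=(490,325,42),c2=(555,312,40)).items()}
for k in r: print(k,np.round(r[k],1))
a=(r['bl']+r['br'])/2;b=(r['fl']+r['fr'])/2;t=(r['tl']+r['tr'])/2
d=(a-b)[:2];y=np.arctan2(d[1],d[0]);print(np.linalg.norm(d),np.degrees(y),t)
for p,q in(('bl','br'),('fl','fr'),('tl','tr')):
  e=(r[p]-r[q])[:2];print(np.linalg.norm(e),np.degrees(np.arctan2(-e[0],e[1])))
R=np.array([[np.cos(y),np.sin(y)],[-np.sin(y),np.cos(y)]])
c=a[:2]-125*np.array([np.cos(y),np.sin(y)])
for k in r: print(k,np.round(R@(r[k][:2]-c),1))
```

```text
bl [697.2 139.8  39. ]
br [711.7  59.3  39. ]
fl [452.4  95.3  39. ]
fr [467.7  16.7  39. ]
tl [464.9  89.5 102. ]
tr [476.4  26.5 102. ]
pin [504.5   7.   45. ]
c0 [566.2  22.3  38. ]
c1 [603.7  29.3  42. ]
c2 [631.3  34.5  40. ]
248.2546668474738 10.100564295265546 [470.63137805  58.00002922 102.        ]
81.77756485843481 10.177364380843265
80.0427043452475 11.027990646449982
64.00783589111539 10.403361093164435
bl [124.9  40.9]
br [125.1 -40.9]
fl [-123.9   40. ]
fr [-122.6  -40. ]
tl [-112.6   32.1]
tr [-112.3  -31.9]
pin [-88.1 -56.1]
c0 [-24.7 -51.8]
c1 [ 13.5 -51.5]
c2 [ 41.6 -51.2]
```

Request:
apply_moves:
  targets:
    - [-0.22,0,-0.9,0,0,0]
    - [-0.22,0,-0.9,0,0,0]
    - [-0.22,0,-0.9,0,0,0]
    - [-0.22,0,-0.9,0,0,0]
    - [-0.22,0,-0.9,0,0,0]
    - [-0.22,0,-0.9,0,0,0]
  jaw: -1

```text
clock: 0.9
eef_pos: [432.7, 53.1, 231.2]
tool_rot: [-1.571, 0.0, -1.571]
force: [-0.1, 0.3, 0.2]
width: -0.1
```

Request:
apply_moves:
  targets:
    - [0,0,0,0,-1,0]
    - [0,0,0,0,-1,0]
    - [0,0,0,0,-1,0]
    - [0,0,0,0,-1,0]
    - [0,0,0,0,-1,0]
    - [0,0,0,0,-1,0]
    - [0,0,0,0,-1,0]
    - [0,0,0,0,-1,0]
    - [0,0,0,0,-1,0]
    - [0,0,0,0,-1,0]
    - [0,0,0,0,-1,0]
    - [0,0,0,0,-1,0]

```text
clock: 2.4
eef_pos: [433.9, 52.7, 231.2]
tool_rot: [-1.571, 0.0, 0.109]
force: [-0.4, -0.1, 0.4]
width: -0.1
```

Request:
apply_moves:
  targets:
    - [0,0.5,0,0,-0.52,0]
    - [0,0.8,0,0,0,0]
    - [0,0.8,0,0,0,0]
    - [0,0.8,0,0,0,0]
    - [0,0,0,0,0,0]

```text
clock: 3.02
eef_pos: [432.4, 52.6, 113.8]
tool_rot: [-1.571, 0.005, 0.178]
force: [0.2, 0.4, 0.0]
width: -0.1
```

Run:
```python
from h import *
s=read_state();print(s["eef_pos"],s["tool_rot"],s["force"],s["qpos"])
a=snap("side","side1")[150:310,210:430];b=snap("wrist","wrist1")
a=cv2.resize(a,(440,320),interpolation=cv2.INTER_CUBIC);b=cv2.resize(b,(360,270))
o=np.zeros((320,800,3),np.uint8);o[:,:440]=a;o[:270,440:]=b
cv2.imwrite('pics/c1.png',o[:,:,::-1])
```

```text
[432.36714143  52.58841089 113.83973214] [-1.57082731  0.00479535  0.17788137] [0.23759467 0.41594344 0.03024839] [ 0.02402795  0.55262326 -0.29664024  2.19571461  0.36496876  0.44369623
  1.18514966]
```

View pics/c1.png

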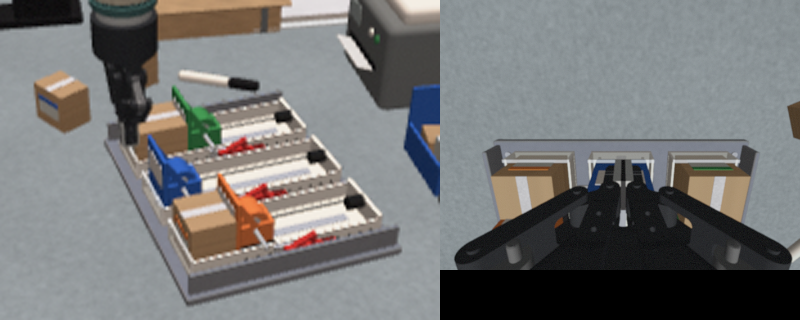

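Side view: the hand stands in front of the blue paddle at crop (130,130). Wrist view: the shut fingers are centred on the blue lane at (622,190). Both neighbour lanes are clear.

Request:
apply_moves:
  targets:
    - [0,0.5,0,0,0,0]
    - [0,0.45,0,0,0,0]
    - [0.2,0,0,0,0,0]
    - [0.2,0,0,0,0,0]
    - [0.2,0,0,0,0,0]
    - [0.2,0,0,0,0,0]
    - [0,0,0,0,0,0]

```text
clock: 4.0
eef_pos: [465.9, 58.3, 77.5]
tool_rot: [-1.571, -0.0, 0.177]
force: [-2.9, -0.9, 2.0]
width: 0.3
```

Run:
```python
from h import *
s=read_state();print(s["eef_pos"],s["tool_rot"],s["force"])
```

```text
[465.93397481  58.34634037  77.46514371] [-1.57086867e+00 -2.24651660e-04  1.76872260e-01] [-2.94110751 -0.87395987  1.99321348]
```

Request:
apply_moves:
  targets:
    - [0.22,0,0,0,0,0]
    - [0.22,0,0,0,0,0]
    - [0.22,0,0,0,0,0]
    - [0.22,0,0,0,0,0]
    - [0.22,0,0,0,0,0]
    - [0.22,0,0,0,0,0]
    - [0.22,0,0,0,0,0]
    - [0.22,0,0,0,0,0]
    - [0.22,0,0,0,0,0]
    - [0.22,0,0,0,0,0]
    - [0.22,0,0,0,0,0]
    - [0,0,0,0,0,0]

```text
clock: 5.5
eef_pos: [561.8, 75.5, 77.2]
tool_rot: [-1.571, -0.001, 0.177]
force: [-2.7, -2.1, 1.8]
width: -0.1
```

Run:
```python
from h import *
s=read_state();print(s["eef_pos"],s["tool_rot"],s["force"])
a=snap("side","side2")[180:280,250:430];b=snap("scene","scene2")[180:380,260:470]
a=cv2.resize(a,None,fx=2.2,fy=2.2,interpolation=cv2.INTER_CUBIC);b=cv2.resize(b,None,fx=1.9,fy=1.9,interpolation=cv2.INTER_CUBIC)
o=np.zeros((400,800,3),np.uint8);o[:a.shape[0],:a.shape[1]]=a;o[:b.shape[0],400:400+b.shape[1]]=b
cv2.imwrite('pics/c2.png',o[:,:,::-1])
```

```text
[561.81364085  75.54333119  77.22695455] [-1.57075896e+00 -1.07419826e-03  1.76984682e-01] [-2.72831062 -2.13580607  1.83859383]
```

View pics/c2.png

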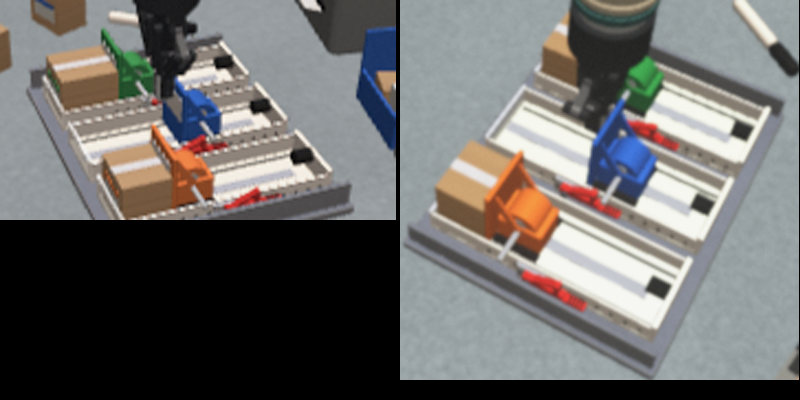

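The blue paddle is back with its pin over the lever (scene crop (605,195)), and the neighbours are unmoved. I'll push about 32 mm further, to roughly 140 mm of travel, then draw back slowly.

Request:
apply_moves:
  targets:
    - [0.2,0,0,0,0,0]
    - [0.2,0,0,0,0,0]
    - [0.2,0,0,0,0,0]
    - [0.2,0,0,0,0,0]
    - [0,0,0,0,0,0]
    - [0,0,0,0,0,0]

```text
clock: 6.35
eef_pos: [591.8, 81.0, 77.2]
tool_rot: [-1.571, 0.001, 0.177]
force: [-4.0, -2.8, -0.3]
width: -0.4
```

Run:
```python
from h import *
s=read_state();print(s["eef_pos"],s["tool_rot"],s["force"])
b=snap("scene","scene3")[180:380,260:470]
cv2.imwrite('pics/c3.png',cv2.resize(b,None,fx=2.9,fy=2.9,interpolation=cv2.INTER_CUBIC)[:,:,::-1])
```

```text
[591.84043215  80.96365896  77.21852986] [-1.57096569e+00  5.77769119e-04  1.77268981e-01] [-4.00451542 -2.79587306 -0.25458294]
```

View pics/c3.png

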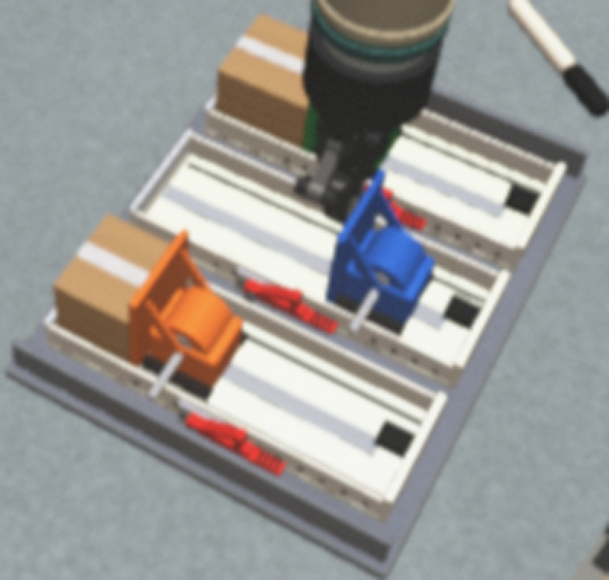

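The pin (365,305) is behind the red lever, which has risen. I'll draw back along the lane, gently.

Request:
apply_moves:
  targets:
    - [-0.2,0,0,0,0,0]
    - [-0.2,0,0,0,0,0]
    - [-0.2,0,0,0,0,0]
    - [-0.2,0,0,0,0,0]
    - [-0.2,0,0,0,0,0]
    - [-0.2,0,0,0,0,0]
    - [-0.2,0,0,0,0,0]
    - [-0.2,0,0,0,0,0]
    - [-0.3,0,0,0,0,0]
    - [0,-0.6,0,0,0,0]
    - [0,-0.9,0,0,0,0]
    - [0,-0.9,0,0,0,0]

```text
clock: 7.9
eef_pos: [516.8, 67.7, 174.1]
tool_rot: [-1.571, 0.001, 0.177]
force: [0.1, 0.2, 0.8]
width: 0.0
```

Request:
apply_moves:
  targets:
    - [0,-0.9,0,0,0,0]
    - [0,-0.9,0,0,0,0]
    - [0,0,0,0,0,0]
    - [0,0,0,0,0,0]

```text
clock: 8.4
eef_pos: [516.7, 67.5, 244.8]
tool_rot: [-1.571, 0.001, 0.177]
force: [-0.2, 0.2, 0.1]
width: -0.1
```

Run:
```python
from h import *
s=read_state();print(s["clock"],s["eef_pos"],s["force"])
a=snap("side","side4")[180:310,230:430];b=snap("scene","scene4")[180:380,260:470]
a=cv2.resize(a,None,fx=2,fy=2,interpolation=cv2.INTER_CUBIC);b=cv2.resize(b,None,fx=1.9,fy=1.9,interpolation=cv2.INTER_CUBIC)
o=np.zeros((400,800,3),np.uint8);o[:a.shape[0],:a.shape[1]]=a;o[:b.shape[0],400:400+b.shape[1]]=b
cv2.imwrite('pics/c4.png',o[:,:,::-1])
```

```text
8.4 [516.70981784  67.46217892 244.75572235] [-0.1967462   0.16959106  0.12191062]
```

View pics/c4.png

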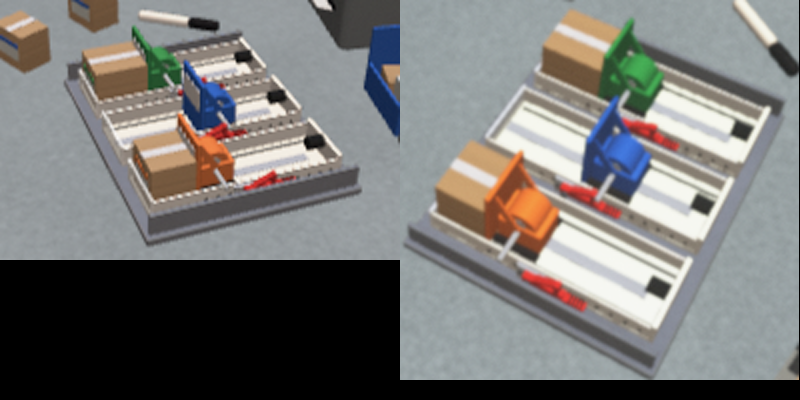

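The paddle rests on the catch, with its pin at scene crop (605,185), and the hand is clear. One last check that it stays still and nothing else moved, then I hand in.

Run:
```python
from h import *
b4=cv2.imread('pics/side4.png').astype(int); s0=cv2.imread('pics/side0.png').astype(int)
for _ in range(6): im=get_image("side")
im=im[:,:,::-1].astype(int)
m=lambda a,b:(abs(a-b).max(2)>40)
print("since",m(im,b4).sum()); d=m(im,s0); d[:190]=0; d[:,:150]=0
v,u=np.nonzero(d); print("vs start",len(u),[(u.min(),u.max(),v.min(),v.max()) if len(u) else 0])
finish_job()
```

```text
since 7
vs start 1132 [(np.int64(284), np.int64(347), np.int64(210), np.int64(253))]
the job is handed in; nothing more can be done
```

The blue paddle is now held open on its catch, and I have handed the job in. I pushed it back with the shut fingertips to about 140 mm of travel, short of the 160 mm buffer. I then drew back slowly, so the paddle followed the fingertips and came to rest with its pin on the red catch.

- **Force and time:** the wrist force at the end of each push step was under 6 N. The arm finished its moves at 8.4 s, against the 32 s limit.
- **Held on the catch:** the last pictures show the pin on the lever and the hand clear above. Over the next 0.3 s or so, the side view showed no visible change.
- **Nothing else moved:** below row 190 and right of column 150 of the side picture, the only change since the start is where the blue paddle was and now is. The loose cartons and marker lie on or above that line, so for them I relied on looking at the pictures.

The travel figure is estimated from where the fingertips were, not measured directly. No check failed or disagreed.

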